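# Shut the reservoir and dip its level gauge

### The job

The electrolyte reservoir has just been filled: first push its filler lid fully shut. Then take the gauge rod from its rest, slide it tip first down the tank's sloping dip tube until the collar stops on the tube's mouth, draw it right out again, and present it for reading: finish while still holding it in the gripper, at rest and level, the tip over the black drip pad and about 10 cm above the bench, the rod touching nothing else. Leave the lid shut and the bottle, beaker and jar standing where they are.

Things in the scene. Friction and masses are not known exactly. Their poses are not given: they have to be found in the camera images.
- tank: White plastic reservoir, a fixed hollow box 160 (x) x 170 (y) x 110 mm high. Origin: centre of its underside on the bench, z up. Near its +y side the top carries the filler lid; the dip tube slopes out of its -y side. Only its position on the bench and its yaw vary.
- lid (a joint): Hinge angle of the filler lid in rad: 0 shut (flat on the tank top), up to 1.3 open; starts 0.6 to 1.15. Grey plate 125 (from hinge to free edge) x 90 x 8 mm with a 30 mm wide, 6 mm thick, 18 mm long tab beyond the free edge. Stiff hinge: it stays where left; about 3 N on the outer face near the free edge moves it.
- lid_hinge (a point): Fixed point on the hinge axis, at the lid's underside, middle of its width, 110 mm above the bench. The axis is horizontal along the tank's y; shut, the lid runs from here along the tank's +x. The point's axes are the tank's.
- lid_edge (a point): Point on the lid that moves with it: middle of the free edge, on the outer (upper when shut) face, 125 mm along the lid from the hinge and 8 mm outward.
- tube: Steel dip tube fixed to the tank: outer diameter 26, bore 16, length 95 mm, open into the hollow tank (room for 150 mm of rod). Origin: centre of its mouth, 126 mm above the bench. x points out of the mouth along the bore, 40 degrees above level (heading: the tank's -y); y is level; z is square to the bore, upward. A fully inserted gauge has its origin and x axis on the tube's.
- gauge: Loose gauge rod, 0.13 kg. Origin: on its axis at the collar's stopping face. Steel rod 8 mm diameter runs 150 mm along -x to the tip (last 6 mm tapered); steel collar 30 mm diameter from x = 0 to +6 mm; black handle 18 x 18 mm from x = +6 to +106 mm, faces along y and z. Starts level in its rest, z up, axis 55 mm above the bench.
- gauge_tip (a point): Tip end of the gauge rod, on its axis, 150 mm along -x from the gauge's origin.
- rest: Fixed aluminium rest: base 220 (x) x 60 x 8 mm, two uprights 40 mm wide, 12 mm thick: at x = -100 mm, top 65 mm above the bench, 14 mm slot for the rod; at x = +98 mm, top 62 mm, 22 mm slot for the handle's end. Lift the gauge straight up; the handle is free between them. Origin: centre of its underside, z up; the gauge starts with its origin above the rest's, axes alike.
- pad: Black rubber drip pad, fixed flat on the bench, 100 x 100 x 8 mm. Origin: centre of its underside, z up.
- amber_bottle: Bystander: loose capped amber glass bottle, 56 mm diameter, 120 mm high. Origin: centre of its underside.
- beaker: Bystander: loose empty glass beaker, 68 mm diameter, 90 mm high. Origin: centre of its underside.
- jar: Bystander: loose capped glass jar, 60 mm diameter, 75 mm high. Origin: centre of its underside.
Things that resemble listed ones, but are neither listed nor needed, are in the scene too. Of the things that look like the pad, the largest one is meant.

How it is judged:
By the outcome, as a careful person would: the job done as asked, in the order asked, and still so for the second after the job is handed in, while the arm keeps its last pose, push and grip.
It also fails if it takes over 72 s, if anything falls off the work surface, if the arm or the gripper's body presses on something with over 40 N, if the wrist force passes 120 N, or if a joint passes its speed limit or range.

### The arm

A 6-joint arm with a two-finger parallel gripper is mounted at the origin on the work surface. World frame = base frame: x ahead of the robot, y to its left, z up, the work surface at z = 0. Lengths are in mm, angles in rad, forces in N, time in s.
With the tool pointing down it reaches from about 350 to 975 mm from the base axis. Payload 7.1 kg.
Tool frame: the origin (TCP) lies midway between the tips of the shut fingers; the grasp point (between the pads) lies 19 mm behind it (ctrl.tcp_to_grasp is the distance from the TCP to the grasp point, in mm); z points along the fingers, y is the line along which they close (so a half turn about z gives the same grasp; the last joint's range is limited). The gripper opens to 88 mm and grips with 3 to 60 N. Pads are 20 mm wide; open, the fingers measure 115 mm over their backs; the gripper's body (75 mm by 178 mm) begins 61 mm behind the grasp point.
Start: joints at [-1.279, 0.423, 1.63, -0, 1.089, -0.019], TCP at [191.155, -595.033, 222.675] pointing down, gripper open.
Joint ranges: [-3, 3], [-0.9, 2.11], [0.09, 2.58], [-1.31, 4.45], [0.11, 2.69], [-2.54, 2.54]. Speed limits (rad/s): [2.39, 2.39, 3.01, 3.14, 3.14, 3.14].

### API

Orientations are given as a rotation vector (axis times angle).
In Python, from workcell import get_obs, cams, ticket, boxes_of, ctrl gives the robot as it stands.
- The arm moves only by the shell command python3 -m creep 'ROWS' [OPENING]. ROWS is JSON, one flat list of numbers, 4 for each row, row after row: the shift along the world's x, y, z in m, then the turn about the world's z in rad. In form: [tx, ty, tz, spin, tx, ty, tz, spin, ...]. A call has 1 to 10 rows; each row is the pose to reach, as a shift and turn from the pose commanded when the call began; what a row does not reach only later rows make up. A row lasts 1/12 s, in which the tool goes at most 41.7 mm and 7.16 degrees, less where a joint would pass 70% of its speed; a pose out of reach is approached as far as the arm can. A call with a gripper value outside its range is refused whole. OPENING is the opening, from 0 (shut) to 1 (fully open), set as the call begins (- or left out, the last holds). The fingers move at their own pace and stop on an object; the grip force is fixed at half the most. Time passes only in rows, so rows that repeat a pose let the fingers close. It gives the time, the measured TCP pose, the force, the opening and the grip force at its end, in the units of the state.
- get_obs(): the state, without advancing time (a new reading comes with each control period).
- cams.get_image(name): name is "side" or "top"; returns (picture, depth): 420x560x3 uint8, red, green, blue; 420x560 float32, mm along the optical axis (not along the pixel's ray), 0 where there is no reading.
- cams.get_calibration(name): a dict with "mtx" (3x3 intrinsics, pixels), "D" ([k1, k2, p1, p2, k3] as OpenCV has them; the pictures are not rectified), "R" (3x3) and "t" (3): a world point X has camera coordinates R X + t. Camera axes: x right, y down, z forward; pixel columns grow to the right and rows downward; lengths in mm; the calibration is good to about 2 mm. A picture is of the moment at which its call begins. get_calibration takes no time and is no camera call.
- ticket.close_job(): hands the job in; it is judged then, once.
Trained networks look in the newest picture that a camera, given by its name, has taken for a name from the list of things; names that differ only in an ending like _2 or _b are one class to them, and where a whole thing is asked for, a point or a joint stands for the part that bears it (a point fixed in the world has none). Each returns a list of dicts, best first, with "score" (0 to 1); they miss things now and then, are a little off and sometimes report something else, mostly with a low value. They report only what shows in the picture. A call takes as long as a camera call. They do not tell look-alikes from the thing itself.
- boxes_of(camera, target): "centre" ([column, row] in pixels, amid what is visible of it).
The state is a dict: "t": time; "qpos": joint angles; "qvel": joint speeds; "joint_torque": joint torques, N m; "ee_pos": TCP position; "orientation": TCP orientation; "ft_force": force on the tool from outside, world axes, zero at the start; "moment": the same for the moment, N m; "width": finger opening in mm; "grasp_force": force on a finger pad.
Only numpy, scipy, OpenCV 4.12 (cv2) and the standard library are available. Lean on these libraries where they do the work, as an engineer would, in place of code of your own. Each camera call takes 0.05 s, during which the arm holds its last target. There are 200 camera calls.

## Working session

There is one attempt and no reset: what is moved stays moved. The work goes in short steps, Python scripts to look and compute and a shell command to move; the robot and the scene stay as the last step left them, time stands still between calls to the robot, and variables do not carry over. Pictures are saved under pics/ and viewed, at most 10 in all, crops included, and the job is handed in when it is done.

```bash
mkdir -p pics; ls
cat > h.py <<'E'
import numpy as np, cv2
from workcell import get_obs, cams, ticket, boxes_of, ctrl
def look(c,f=None):
    im,d=cams.get_image(c)
    if f: cv2.imwrite('pics/'+f,im[:,:,::-1])
    return im,d
def ray(c,px):
    k=cams.get_calibration(c); K,D,R,t=[np.array(k[i],float) for i in('mtx','D','R','t')]
    u=cv2.undistortPoints(np.array(px,float).reshape(-1,1,2),K,D.ravel()).reshape(-1,2)
    d=np.c_[u,np.ones(len(u))]@R; return -R.T@t.ravel(),d
def at_z(c,px,z):
    o,d=ray(c,px); return o+d*((z-o[2])/d[:,2])[:,None]
def at_depth(c,px,dep):
    o,d=ray(c,px); return o+d*np.asarray(dep,float).reshape(-1,1)
def cloud(c,d):
    v,u=np.nonzero(d>0); return np.c_[u,v],at_depth(c,np.c_[u,v],d[v,u])
def proj(c,X):
    k=cams.get_calibration(c); R=np.array(k['R'],float)
    return cv2.projectPoints(np.array(X,float).reshape(-1,1,3),cv2.Rodrigues(R)[0],np.array(k['t'],float),np.array(k['mtx'],float),np.array(k['D'],float).ravel())[0].reshape(-1,2)
E
python3 - <<'E'
from h import *
a=look('top','top0.png');b=look('side','side0.png')
np.savez('s0.npz',ti=a[0],td=a[1],si=b[0],sd=b[1])
for c in('top','side'):
    k=cams.get_calibration(c);print(c,-np.array(k['R']).T@np.array(k['t']).ravel())
    for n in('tank','lid','tube','gauge','rest','pad','amber_bottle','beaker','jar'):
        print(n,[(np.round(r['centre']).tolist(),round(r['score'],2)) for r in boxes_of(c,n)])
print(get_obs())
E
```

```text
pics
top [ 347.61765112   80.858939   1336.36558987]
tank [([213.0, 177.0], 0.69), ([198.0, 179.0], 0.28), ([424.0, 205.0], 0.25)]
lid [([197.0, 179.0], 0.55)]
tube [([259.0, 168.0], 0.64)]
gauge [([442.0, 199.0], 0.56)]
rest [([422.0, 205.0], 0.71)]
pad [([366.0, 259.0], 0.97), ([311.0, 228.0], 0.96), ([247.0, 254.0], 0.8)]
amber_bottle [([132.0, 229.0], 0.85)]
beaker [([355.0, 142.0], 0.64), ([214.0, 172.0], 0.21)]
jar [([192.0, 256.0], 0.88), ([423.0, 207.0], 0.35)]
side [ 470.1553114  -651.22584964  659.83100467]
tank [([290.0, 185.0], 0.64)]
lid [([280.0, 151.0], 0.77)]
tube [([303.0, 198.0], 0.56)]
gauge [([311.0, 379.0], 0.91)]
rest [([304.0, 362.0], 0.83)]
pad [([223.0, 321.0], 0.85), ([225.0, 230.0], 0.84), ([313.0, 377.0], 0.72), ([253.0, 266.0], 0.6)]
amber_bottle [([239.0, 156.0], 0.64)]
beaker [([355.0, 274.0], 0.64)]
jar [([223.0, 187.0], 0.88), ([254.0, 269.0], 0.47)]
{'t': 1.0, 'qpos': array([-1.27901684e+00,  4.23095720e-01,  1.62988520e+00, -3.14068635e-05,
        1.08859960e+00, -1.89742702e-02]), 'qvel': array([ 1.26124085e-03,  1.16303170e-03,  1.76153868e-04, -3.25322877e-05,
        9.06834363e-04,  1.58132494e-05]), 'joint_torque': array([ 6.00313324e-04, -5.44573832e+01, -2.74042225e+01,  6.44782023e-02,
        1.68208452e-02,  1.19181311e-05]), 'ee_pos': array([ 191.13983724, -595.04781311,  222.68356312]), 'orientation': array([ 3.10372760e+00,  4.86189316e-01, -4.07107483e-05]), 'ft_force': array([ 0.26906814, -0.72236428,  0.07848179]), 'moment': array([0.04653102, 0.01273359, 0.01514159]), 'grasp_force': 0.0, 'width': 88.07884140229449}
```

View pics/top0.png

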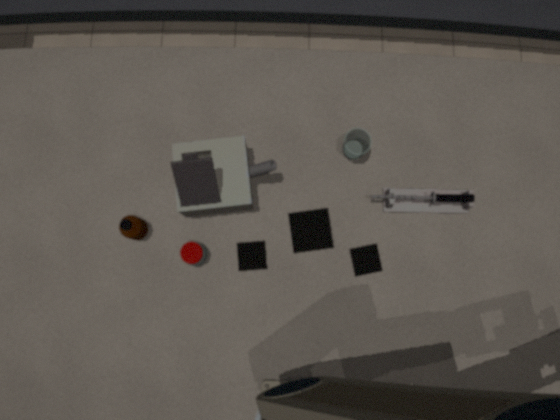

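View pics/side0.png

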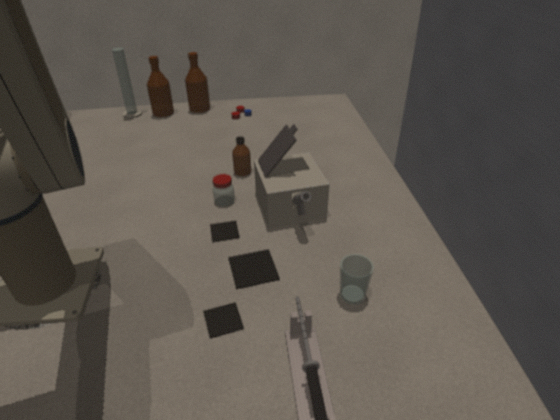

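The top picture shows the tank at (213,177) with its lid open, and the tube mouth at (273,165). The gauge lies in its rest at (425,202), tip to the left and handle to the right. The bottle is at (133,228), the jar at (192,254) and the beaker at (356,145). There are three pad candidates: (311,230), (252,255) and (366,260). (311,230) looks the largest. I'll measure them and check a crop.

Run:
```python
from h import *
s=np.load('s0.npz');ti,td=s['ti'],s['td']
# pads
g=ti.max(2)
for c in((311,230),(247,255),(366,260)):
    m=np.zeros(g.shape,np.uint8);x,y=c
    w=30;m[y-w:y+w,x-w:x+w]=(g[y-w:y+w,x-w:x+w]<38)
    n,l,st,ce=cv2.connectedComponentsWithStats(m);i=l[y,x]
    P=at_z('top',np.argwhere(l==i)[:,::-1],8)[:,:2].astype(np.float32)
    r=cv2.minAreaRect(P);print('pad',c,np.round(P.mean(0)),np.round(r[1]),round(r[2],1))
uv,X=cloud('top',td)
np.save('X.npy',X)
def near(u0,u1,v0,v1,z0,z1):
    k=(uv[:,0]>=u0)&(uv[:,0]<=u1)&(uv[:,1]>=v0)&(uv[:,1]<=v1)&(X[:,2]>z0)&(X[:,2]<z1);return X[k]
print('bench z',np.median(near(280,340,300,340,-50,50)[:,2]))
T=near(160,262,130,220,100,120);r=cv2.minAreaRect(T[:,:2].astype(np.float32));print('tanktop',len(T),np.median(T[:,2]),r)
L=near(160,262,130,220,122,300);c=L.mean(0);U,S,V=np.linalg.svd(L-c);print('lid',len(L),c,V[2],'zmax',L[:,2].max(),L[L[:,2].argmax()], L.min(0))
Tu=near(250,285,150,185,60,200);print('tube',len(Tu),Tu.mean(0),Tu[Tu[:,2].argsort()[-8:]].round())
G=near(360,480,180,220,40,90);r=cv2.minAreaRect(G[:,:2].astype(np.float32));print('gauge',len(G),r,np.median(G[:,2]))
B=near(360,480,180,220,3,14);r=cv2.minAreaRect(B[:,:2].astype(np.float32));print('restbase',len(B),r,np.median(B[:,2]))
H=near(436,464,185,212,55,75);print('handle',len(H),H.mean(0))
for n,q in(('bottle',(110,155,205,250)),('jar',(175,212,235,272)),('beaker',(335,378,122,168))):
    P=near(*q,20,140);print(n,len(P),P.mean(0),P.max(0),P.min(0))
cr=np.hstack([cv2.resize(ti[130:225,160:290],None,fx=3,fy=3,interpolation=2),cv2.resize(ti[165:260,355:485],None,fx=3,fy=3,interpolation=2)])
cr2=np.hstack([cv2.resize(ti[200:280,225:385],None,fx=3,fy=3,interpolation=2),np.zeros((240,300,3),np.uint8)])
cv2.imwrite('pics/c1.png',np.clip(np.vstack([cr,cr2]).astype(float)[:,:,::-1]*1.7,0,255))
```

```text
pad (311, 230) [470.  -3.] [94. 95.] 8.9
pad (247, 255) [404. 139.] [64. 65.] 6.5
pad (366, 260) [ 401. -140.] [64. 64.] 12.5
bench z 0.04442434370889714
tanktop 3215 109.0284546605019 ((588.0731201171875, 216.97012329101562), (163.089111328125, 204.34429931640625), 7.811209678649902)
lid 1864 [559.08983409 260.2937951  171.09316732] [-0.74812429 -0.10869548  0.65459555] zmax 224.56989031133253 [599.89127748 275.76150722 224.56989031] [509.94279302 116.53800211 122.00351224]
tube 305 [599.72103098 115.73699646 113.64236235] [[602. 105. 134.]
 [600. 101. 135.]
 [611.  99. 136.]
 [602. 103. 136.]
 [606. 101. 137.]
 [606.  99. 137.]
 [597.  98. 137.]
 [601. 101. 139.]]
gauge 744 ((552.3598022460938, -270.26654052734375), (41.49205780029297, 257.6239929199219), 0.21026094257831573) 61.609407455293876
restbase 1682 ((553.4119873046875, -281.6416931152344), (101.93234252929688, 313.75140380859375), 1.8752092123031616) 7.275363948673657
handle 232 [ 552.2341055  -336.00534798   63.75638074]
bottle 516 [457.23824061 415.52672918  81.61753607] [487.51300923 450.75131276 124.09423337] [433.47308236 395.65590771  21.12577373]
jar 505 [403.04108158 272.33528747  66.83506477] [433.05411303 301.73860471  80.71711761] [375.59701118 247.57019557  21.04369443]
beaker 526 [ 682.41069842 -108.1198977    65.40922932] [711.43626159 -71.22736234  95.46333334] [ 643.29332145 -138.22805443   20.02967762][ WARN:0@0.772] global loadsave.cpp:1063 imwrite_ Unsupported depth image for selected encoder is fallbacked to CV_8U.
```

View pics/c1.png

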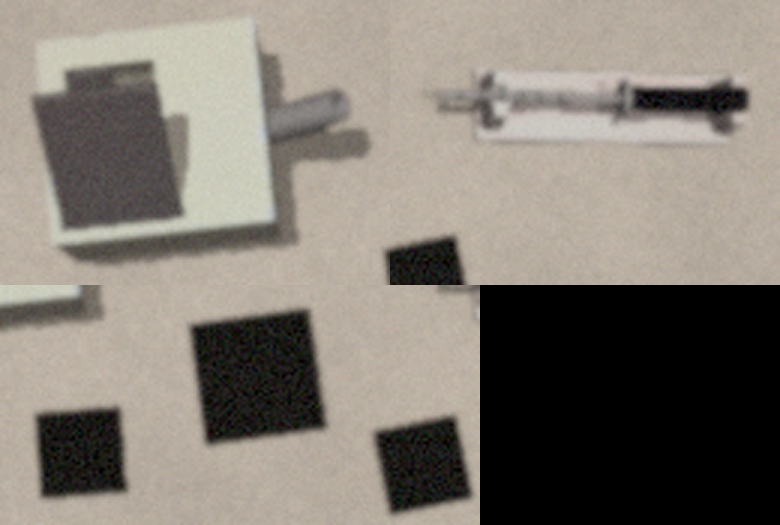

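Pads: (311,230) measures about 95 mm across, (252,255) and (366,260) about 64 mm each. Only (311,230) fits the 100 mm pad, and the crop confirms it is the largest. The crop also shows the lid hinge on the tank's near (-x) edge and the tube mouth at top-picture pixel (273,165). Next I'll refine the hinge, the gauge axis and the tube mouth.

Run:
```python
from h import *
s=np.load('s0.npz');ti,td,si,sd=s['ti'],s['td'],s['si'],s['sd']
c=np.array([(35,42),(252,17),(275,220),(58,243)])/3+[160,130]
P=at_z('top',c,110)[:,:2];print('corners',P.round(),'c',P.mean(0),[np.linalg.norm(P[i]-P[i-1]).round() for i in range(4)])
e=P[0]-P[1];f=P[3]-P[2];g=(P[0]-P[3]);h=(P[1]-P[2]);print('yaw',np.degrees([np.arctan2(-v[0],v[1]) for v in(e,f)]+[np.arctan2(v[1],v[0]) for v in (g,h)]))
uv,X=cloud('top',td)
def near(u0,u1,v0,v1,z0,z1):
    k=(uv[:,0]>=u0)&(uv[:,0]<=u1)&(uv[:,1]>=v0)&(uv[:,1]<=v1)&(X[:,2]>z0)&(X[:,2]<z1);return X[k]
L=near(168,225,150,210,128,300)
for _ in range(3):
    m=np.median(L,0);m=L.mean(0);V=np.linalg.svd(L-m)[2];n=V[2]*np.sign(V[2][2]);L=L[abs((L-m)@n)<4]
yaw=np.arctan2(-n[1],-n[0]);ang=np.arccos(n[2]);ax=np.array([np.cos(yaw),np.sin(yaw),0]);ay=np.array([-ax[1],ax[0],0])
print('lid n',n,'yaw',np.degrees(yaw),'ang',ang)
al=ax*np.cos(ang)+[0,0,np.sin(ang)]
q=(L)@ay;print('width range',np.percentile(q,[1,50,99]))
# hinge point: on outer plane at underside: hinge + 8n in plane at along 0; solve z=110
w=np.percentile(q,[1,99]).mean(); mm=m+ay*(w-m@ay); h0=mm-8*n; h0=h0-al*((h0[2]-110)/al[2]); print('hinge',h0,'along range',np.percentile((L-h0)@al,[1,99]))
print('edge',h0+125*al+8*n)
# gauge
g=ti.astype(int).max(2)
px=np.array([(47,97),(360,100)])/3+[355,165];A=at_z('top',px,55);print('gauge ends',A.round(1),np.linalg.norm(A[0]-A[1]))
hm=(g<45)[:, :];ys,xs=np.nonzero(hm[190:206,430:480]);ys+=190;xs+=430
H=at_z('top',np.c_[xs,ys],64);print('handle',H.min(0),H.max(0),H.mean(0),np.polyfit(H[:,1],H[:,0],1))
a=cv2.resize(ti[150:195,245:290],(400,400),interpolation=2);b=cv2.resize(si[180:240,275:335],(400,400),interpolation=2)
cv2.imwrite('pics/c2.png',np.clip(np.hstack([a,b])[:,:,::-1]*1.6,0,255).astype(np.uint8))
```

```text
corners [[651. 329.]
 [675. 161.]
 [518. 138.]
 [495. 302.]] c [584.95019674 232.32456922] [np.float64(158.0), np.float64(169.0), np.float64(159.0), np.float64(166.0)]
yaw [8.16857894 7.76754368 9.77789969 8.470274  ]
lid n [-0.74891046 -0.10310953  0.6546003 ] yaw 7.839163295160063 ang 0.8571425485770522
width range [137.93019204 181.34581418 225.72804736]
hinge [516.96320145 254.71954379 110.        ] along range [ 18.23951106 140.6451872 ]
edge [592.03228751 265.05500905 209.73369779]
gauge ends [[ 548.1 -143.1   55. ]
 [ 553.5 -402.6   55. ]] 259.60503578931406
handle [ 535.01493097 -394.24487758   64.        ] [ 564.46588291 -288.37190112   64.        ] [ 551.23984567 -348.89323007   64.        ] [-3.34312501e-02  5.39575909e+02]
```

View pics/c2.png

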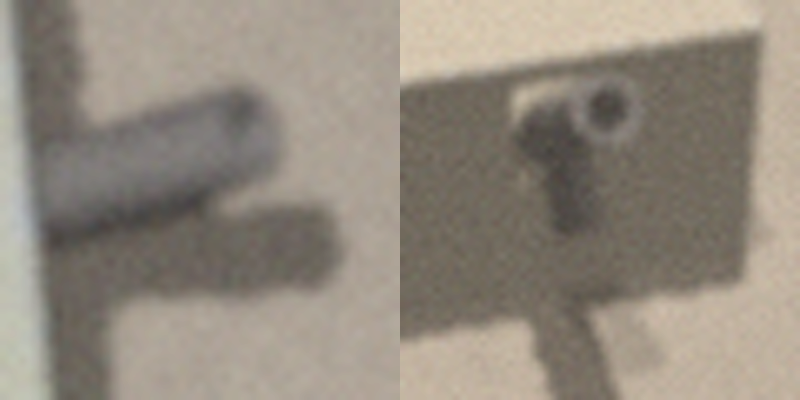

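```bash
python3 - <<'E'
from h import *
M=at_z('side',[(305.6,195.6)],126)[0];M2=at_z('top',[(273.2,164.2)],126)[0];print('mouth',M,M2)
o1,d1=ray('side',[(305.6,195.6)]);o2,d2=ray('top',[(273.2,164.2)])
A=np.c_[d1[0],-d2[0]];k=np.linalg.lstsq(A,o2-o1,rcond=None)[0];print('tri',o1+d1[0]*k[0],o2+d2[0]*k[1])
E
python3 -m creep '[0.008,0.018,0.01,0.1, 0.024,0.055,0.03,0.22, 0.040,0.092,0.03,0.34, 0.055,0.128,0.03,0.46, 0.071,0.165,0.03,0.58, 0.087,0.202,0.03,0.70, 0.103,0.239,0.03,0.82, 0.119,0.275,0.03,0.94, 0.134,0.312,0.03,1.06, 0.150,0.349,0.03,1.18]' 0
python3 -m creep '[0.016,0.037,0,0.10, 0.032,0.073,0,0.106, 0.047,0.110,0,0.106, 0.063,0.147,0,0.106, 0.079,0.184,0,0.106, 0.095,0.220,0,0.106, 0.111,0.257,0,0.106, 0.126,0.294,0,0.106, 0.142,0.330,0,0.106, 0.158,0.367,0,0.106]'
python3 -m creep '[0.016,0.037,0,0, 0.032,0.073,0,0, 0.044,0.100,-0.01,0, 0.054,0.126,-0.02,0, 0.060,0.139,-0.03,0, 0.061,0.141,-0.03,0]'
```

```text
mouth [607.88692101  96.16816464 126.        ] [606.34402863  91.43948029 126.        ]
tri [607.00264608  91.3696889  129.42734231] [605.67212028  91.41200279 129.14330051]
t: 1.83
ee_pos: [341.4, -244.3, 253.0]
orientation: [2.302, 2.137, 0.0]
ft_force: [1.4, 1.2, 0.8]
width: 24.7
grasp_force: 0.0
t: 2.67
ee_pos: [499.5, 123.1, 252.9]
orientation: [2.192, 2.25, 0.001]
ft_force: [0.6, -0.7, 0.1]
width: 0.6
grasp_force: 0.0
t: 3.17
ee_pos: [559.9, 264.0, 220.5]
orientation: [-2.189, -2.252, 0.003]
ft_force: [-0.7, 0.1, -1.0]
width: 0.4
grasp_force: 0.0
```

```bash
python3 -m creep '[0,0,-0.020,0, 0.004,0,-0.030,0, 0.010,0.001,-0.040,0, 0.017,0.002,-0.050,0, 0.023,0.003,-0.060,0, 0.028,0.003,-0.070,0, 0.032,0.004,-0.080,0, 0.035,0.004,-0.090,0, 0.036,0.005,-0.096,0, 0.036,0.005,-0.100,0]'
python3 -m creep '[0,0,-0.001,0, 0,0,-0.002,0, 0,0,-0.003,0, 0,0,-0.003,0]'
```

```text
t: 4.0
ee_pos: [595.9, 266.8, 121.3]
orientation: [-2.192, -2.25, 0.002]
ft_force: [0.1, -0.2, 0.7]
width: 0.5
grasp_force: 0.5
t: 4.33
ee_pos: [596.0, 267.0, 119.8]
orientation: [-2.192, -2.25, 0.0]
ft_force: [-0.2, -0.2, 0.0]
width: 0.3
grasp_force: 0.0
```

```bash
python3 -m creep '[0,0,-0.001,0, 0,0,-0.002,0, 0,0,-0.002,0]'
python3 -m creep '[0,0,-0.001,0, 0,0,-0.002,0, 0,0,-0.002,0]'
```

```text
t: 4.58
ee_pos: [596.3, 267.1, 118.3]
orientation: [2.192, 2.25, 0.001]
ft_force: [-0.9, 0.3, 4.5]
width: 0.6
grasp_force: 1.9
t: 4.83
ee_pos: [596.4, 267.1, 118.1]
orientation: [2.192, 2.25, 0.001]
ft_force: [-5.8, -2.6, 17.1]
width: 0.4
grasp_force: 8.7
```

```bash
python3 -m creep '[0,0,0.02,0, 0,0,0.06,0, 0,-0.02,0.09,0, -0.002,-0.058,0.11,0, -0.005,-0.098,0.11,0, -0.008,-0.138,0.11,0, -0.011,-0.178,0.11,0, -0.014,-0.218,0.11,0, -0.017,-0.258,0.11,0, -0.020,-0.298,0.11,0]' 0
python3 -m creep '[-0.003,-0.04,0,0, -0.006,-0.08,0,0, -0.009,-0.12,0,0, -0.012,-0.16,0,0, -0.015,-0.2,0,0, -0.018,-0.24,0,0, -0.021,-0.28,0,0, -0.023,-0.30,0,0, -0.024,-0.312,0,0, -0.024,-0.312,0,0]' 0.55
python3 - <<'E'
from h import *
im,d=look('side');im2,d2=look('top')
cv2.imwrite('pics/c3.png',np.clip(np.hstack([cv2.resize(im[110:250,200:400],(400,280)),cv2.resize(im2[120:220,150:293],(400,280))])[:,:,::-1]*1.5,0,255).astype(np.uint8))
uv,X=cloud('top',d2)
k=(X[:,0]>560)&(X[:,0]<615)&(X[:,1]>235)&(X[:,1]<290)&(X[:,2]>90)&(X[:,2]<250);print('lid z',np.median(X[k][:,2]),np.polyfit(X[k][:,0],X[k][:,2],1))
k=(X[:,0]>500)&(X[:,0]<660)&(X[:,1]>150)&(X[:,1]<190)&(X[:,2]>90)&(X[:,2]<250);print('tank z',np.median(X[k][:,2]))
E
```

```text
t: 5.67
ee_pos: [575.7, -32.8, 225.9]
orientation: [2.192, 2.25, 0.001]
ft_force: [0.9, -0.6, 0.1]
width: 0.5
grasp_force: 0.0
t: 6.5
ee_pos: [551.7, -345.1, 225.5]
orientation: [2.195, 2.247, -0.0]
ft_force: [-0.2, 1.3, 0.3]
width: 48.5
grasp_force: 0.0
lid z 116.94931920611748 [-3.02652388e-03  1.18737890e+02]
tank z 108.94466206583479
```

View pics/c3.png

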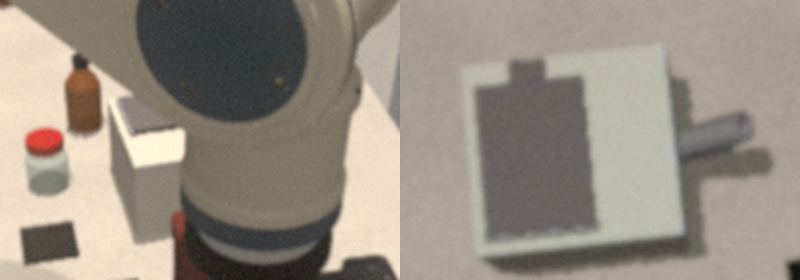

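Both pictures show the lid shut flat: its top is 8 mm above the tank top with no slope, at about (530,160) in the crop. The bottle and jar are untouched. Next is the gauge.

```bash
python3 -m creep '[0,0,-0.03,0, 0,0,-0.065,0, 0,0,-0.10,0, 0,0,-0.13,0, 0,0,-0.155,0, 0,0,-0.172,0, 0,0,-0.184,0, 0,0,-0.1895,0, 0,0,-0.1895,0]'
python3 -m creep '[0,0,0,0, 0,0,0,0, 0,0,0,0, 0,0,0,0, 0,0,0,0, 0,0,0,0]' 0
python3 -m creep '[0,0,0.01,0, 0,0,0.03,0, 0,0,0.06,0, 0,0,0.1,0, 0,0,0.14,0, 0,0,0.16,0, 0,0,0.17,0, 0,0,0.17,0]'
python3 - <<'E'
from h import *
im,d=look('side');im2,d2=look('top')
np.savez('s1.npz',ti=im2,td=d2,si=im,sd=d)
cv2.imwrite('pics/c4.png',np.clip(np.hstack([cv2.resize(im[210:420,200:480],(400,300)),cv2.resize(im2[150:290,340:527],(400,300))])[:,:,::-1]*1.5,0,255).astype(np.uint8))
E
```

```text
t: 7.35
ee_pos: [552.1, -341.6, 35.4]
orientation: [-2.19, -2.25, 0.0]
ft_force: [-0.1, 0.3, -0.6]
width: 48.3
grasp_force: 0.0
t: 7.85
ee_pos: [553.4, -343.4, 37.2]
orientation: [2.192, 2.247, 0.002]
ft_force: [3.5, 0.6, 3.8]
width: 17.6
grasp_force: 30.0
t: 8.52
ee_pos: [552.8, -343.7, 208.5]
orientation: [2.19, 2.248, 0.001]
ft_force: [0.4, 0.3, -2.2]
width: 17.5
grasp_force: 29.9
```

View pics/c4.png

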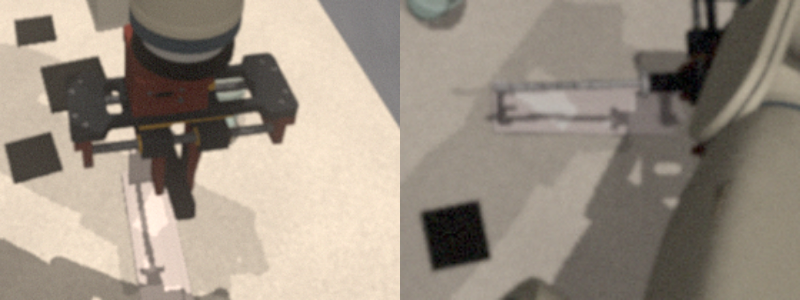

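The crop shows the gauge held clear of the rest, with the tip at about top-picture pixel (364,193). Next I'll measure the rod line, and its pitch, from the depth data.

```bash
cat >> h.py <<'E'
def rod(c,d,a,b,r=14,zlo=-1e9):
    "points within r of segment a-b, fit line; prints ends"
    uv,X=cloud(c,d);a=np.array(a,float);b=np.array(b,float);u=(b-a)/np.linalg.norm(b-a)
    w=X-a;s=w@u;k=(s>-5)&(s<np.linalg.norm(b-a)+5)&(np.linalg.norm(w-np.outer(s,u),axis=1)<r)&(X[:,2]>zlo)
    P=X[k]
    if len(P)<8: return None
    m=np.median(P,0);v=np.linalg.svd(P-m)[2][0]
    return len(P),m,v,P[(P@v).argmin()],P[(P@v).argmax()]
E
python3 - <<'E'
from h import *
s=np.load('s1.npz');td=s['td'];
print(rod('top',td,(549,-145,227),(552,-285,227),20,190))
uv,X=cloud('top',td)
k=(uv[:,0]>358)&(uv[:,0]<450)&(uv[:,1]>182)&(uv[:,1]<200)&(X[:,2]>120);P=X[k]
for i in range(-290,-140,15):
    q=P[(P[:,1]>=i)&(P[:,1]<i+15)]
    if len(q):print(i,len(q),np.median(q,0).round(1),q[:,2].max().round(1))
print(at_z('top',[(364.3,193)],227.5), proj('top',[(551,-145,227.5),(552,-293,227.5)]))
E
```

```text
(28, array([ 548.74741821, -281.84654337,  209.42452471]), array([-0.11762943, -0.95619475,  0.26805769]), array([ 546.67604083, -262.49617151,  207.5983366 ]), array([ 540.46738584, -290.13341034,  224.56504413]))
-290 24 [ 547.9 -280.6  208.5] 213.4
-275 29 [ 547.5 -267.5  205. ] 209.1
-260 25 [ 547.3 -253.8  201.9] 205.3
-245 29 [ 547.1 -237.8  196.3] 200.5
-230 29 [ 546.8 -221.9  193.5] 200.5
-215 29 [ 546.1 -207.8  189.6] 194.6
-200 23 [ 546.  -193.2  183.6] 190.6
-185 28 [ 545.  -177.4  179.5] 186.2
-170 29 [ 546.2 -162.4  176.2] 183.5
-155 9 [ 545.  -152.4  173.4] 179.0
[[529.81304162 -99.57116151 227.5       ]] [[385.92749466 183.60860914]
 [454.63385563 185.42709959]]
```

The rod already droops about 15° tip-down in the grip, so it can pivot between the pads. That helps with entering the sloping bore. I'll take it to just in front of the tube mouth.

```bash
python3 -m creep '[0.004,0.01,0,0.02, 0.012,0.032,0,0.05, 0.022,0.060,0,0.08, 0.033,0.088,0,0.113, 0.044,0.116,0,0.113, 0.055,0.145,0,0.113, 0.066,0.174,0,0.113, 0.075,0.200,-0.01,0.113, 0.082,0.214,-0.02,0.113, 0.085,0.218,-0.025,0.113]'
python3 -m creep '[0,0,0,0, 0,0,0,0]'
python3 - <<'E'
from h import *
im,d=look('side');im2,d2=look('top')
np.savez('s2.npz',ti=im2,td=d2,si=im,sd=d)
cv2.imwrite('pics/c5.png',np.clip(np.hstack([cv2.resize(im[130:270,230:417],(400,300)),cv2.resize(im2[130:220,240:360],(400,300))])[:,:,::-1]*1.5,0,255).astype(np.uint8))
uv,X=cloud('top',d2)
h=np.array([np.sin(np.radians(8)),-np.cos(np.radians(8)),0]);l=np.array([-h[1],h[0],0])
M=np.array([607,94,126.])
S=(X-M)@h;T=(X-M)@l
for a,b in((-60,-45),(-45,-30),(-30,-15),(-15,0),(0,15),(15,30),(30,45),(45,60),(60,75),(75,90),(90,105),(105,120),(120,135)):
    q=(S>a)&(S<b)&(abs(T)<25)&(X[:,2]>70)
    if q.sum()>3:print(a,q.sum(),np.median(T[q]).round(1),np.median(X[q][:,2]).round(1),np.percentile(X[q][:,2],90).round(1),np.percentile(T[q],[5,95]).round(1))
E
```

```text
t: 9.45
ee_pos: [636.3, -121.9, 177.8]
orientation: [-2.055, -2.371, 0.003]
ft_force: [0.6, 0.2, -1.8]
width: 17.7
grasp_force: 29.9
t: 9.62
ee_pos: [636.3, -125.5, 179.7]
orientation: [-2.06, -2.369, 0.003]
ft_force: [-0.3, 0.3, -0.8]
width: 17.8
grasp_force: 29.9
-60 93 -4.2 99.0 110.3 [-17.1  19.9]
-45 70 -5.5 105.9 112.5 [-14.4   8. ]
-30 77 -5.2 117.3 123.8 [-14.8   7.8]
-15 75 -4.4 128.6 134.5 [-14.6   8.5]
0 39 -1.1 120.0 126.9 [-13.1   7.6]
30 24 -3.8 148.4 152.8 [-6.7 -0. ]
45 25 -3.5 154.0 157.3 [-6.7 -0.5]
60 26 -4.2 158.7 162.0 [-7.  -0.6]
75 23 -3.6 162.4 165.0 [-7.3  0.1]
90 25 -3.4 164.3 170.0 [-7.4  0.6]
105 27 -4.2 170.2 173.5 [-7.1  0.1]
120 26 -4.5 174.1 177.3 [-7.  -0.4]
```

View pics/c5.png

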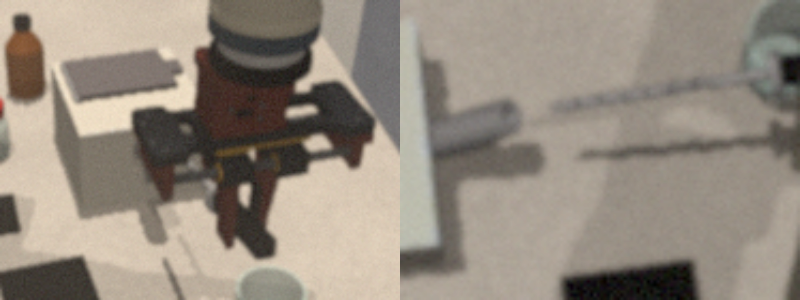

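Run:
```python
import numpy as np
c,s_=np.cos(np.radians(40)),np.sin(np.radians(40))
for s,w,th in((0,0,16),(8,1,16),(15,2,21),(22,2,27),(32,2,31),(45,1,34.5),(60,.5,37),(80,0,38.5),(100,0,39.5),(120,0,40),(140,0,40),(150,0,40)):
    t=np.radians(th);S=-s*c-w*s_+200*np.cos(t);z=126-s*s_+w*c+200*np.sin(t)
    d=S-221.4;print(s,th,np.round([d*.139,-d*.990,z-198.7],1))
```

```text
0 16 [ -4.1  28.9 -17.6]
8 16 [ -5.   35.6 -21.9]
15 21 [-6.6 47.  -9.1]
22 27 [-8.5 60.7  5.5]
32 31 [-10.5  75.   11.3]
45 34.5 [-12.7  90.8  12.4]
60 37 [-15.  106.9   9.5]
80 38.5 [-17.5 124.9   0.4]
100 39.5 [-20.  142.2  -9.8]
120 40 [-22.3 158.5 -21.3]
140 40 [-24.4 173.7 -34.1]
150 40 [-25.5 181.3 -40.6]
```

```bash
python3 -m creep '[-0.001,0.008,-0.005,0, -0.003,0.018,-0.011,0, -0.004,0.025,-0.015,0, -0.004,0.029,-0.0175,0, -0.005,0.032,-0.020,0, -0.005,0.0356,-0.022,0]'
python3 -m creep '[-0.0005,0.004,0.004,0, -0.001,0.008,0.008,0, -0.0015,0.0115,0.013,0, -0.0025,0.018,0.020,0, -0.0035,0.025,0.0275,0, -0.0045,0.032,0.0305,0, -0.0055,0.039,0.033,0, -0.0055,0.039,0.033,0]'
python3 - <<'E'
from h import *
im2,d2=look('top')
uv,X=cloud('top',d2)
h=np.array([np.sin(np.radians(8)),-np.cos(np.radians(8)),0]);l=np.array([-h[1],h[0],0])
M=np.array([607,94,126.])
S=(X-M)@h;T=(X-M)@l
for a in range(-15,135,15):
    q=(S>a)&(S<a+15)&(abs(T)<25)&(X[:,2]>70)
    if q.sum()>3:print(a,q.sum(),np.median(T[q]).round(1),np.median(X[q][:,2]).round(1),np.percentile(X[q][:,2],90).round(1),np.percentile(T[q],[5,95]).round(1))
E
```

```text
t: 10.22
ee_pos: [631.9, -88.9, 158.9]
orientation: [-2.061, -2.371, 0.0]
ft_force: [-0.3, -0.2, -1.4]
width: 18.0
grasp_force: 29.9
t: 10.88
ee_pos: [626.6, -48.7, 193.0]
orientation: [2.061, 2.371, 0.002]
ft_force: [0.4, -0.5, -2.3]
width: 17.9
grasp_force: 30.0
-15 76 -5.2 129.5 135.0 [-14.5   7.9]
0 46 -3.4 127.6 133.9 [-12.1   6.7]
15 26 -4.5 140.2 143.5 [-7.1 -0.5]
30 26 -4.2 148.7 154.5 [-6.8  0.8]
45 26 -4.0 158.3 162.8 [-7.2  0.1]
60 25 -4.0 166.1 171.3 [-7.  -0.5]
75 275 -5.9 538.7 571.1 [-23.6  19.8]
90 274 -1.5 551.9 566.6 [-22.   21.8]
105 341 -4.3 541.6 545.1 [-23.6  21.7]
120 308 -2.8 542.5 545.1 [-22.8  21.8]
```

```bash
python3 -m creep '[-0.001,0.008,0.0005,0, -0.002,0.016,0.001,0, -0.0035,0.024,-0.0005,0, -0.0045,0.032,-0.002,0, -0.006,0.041,-0.006,0, -0.007,0.050,-0.011,0, -0.008,0.0585,-0.016,0, -0.0095,0.067,-0.021,0]'
python3 -m creep '[-0.001,0.008,-0.0055,0, -0.002,0.016,-0.0115,0, -0.0035,0.024,-0.018,0, -0.0045,0.0315,-0.0245,0, -0.005,0.0345,-0.027,0, -0.005,0.0345,-0.027,0]'
```

```text
t: 11.6
ee_pos: [616.9, 17.6, 170.4]
orientation: [-2.061, -2.37, 0.0]
ft_force: [1.0, -2.8, -1.7]
width: 17.8
grasp_force: 30.0
t: 12.1
ee_pos: [611.6, 52.2, 143.2]
orientation: [-2.06, -2.37, 0.001]
ft_force: [0.4, 0.3, -2.2]
width: 17.8
grasp_force: 30.0
```

```bash
python3 -m creep '[-0.0002,0.0015,-0.0013,0, -0.0004,0.003,-0.0026,0, -0.0006,0.0045,-0.0039,0]'
python3 -m creep '[-0.0002,0.0015,-0.0013,0, -0.0004,0.003,-0.0026,0, -0.0006,0.0045,-0.0039,0]'
python3 - <<'E'
from h import *
im,d=look('side');im2,d2=look('top')
cv2.imwrite('pics/c6.png',np.clip(np.hstack([cv2.resize(im[130:270,230:417],(400,300)),cv2.resize(im2[130:220,220:340],(400,300))])[:,:,::-1]*1.5,0,255).astype(np.uint8))
E
```

```text
t: 12.35
ee_pos: [611.7, 55.5, 140.5]
orientation: [2.062, 2.37, 0.001]
ft_force: [-0.1, -1.4, 3.0]
width: 17.9
grasp_force: 30.0
t: 12.6
ee_pos: [612.2, 56.0, 140.2]
orientation: [2.055, 2.368, -0.005]
ft_force: [-8.8, -26.6, 34.8]
width: 18.2
grasp_force: 30.0
```

View pics/c6.png

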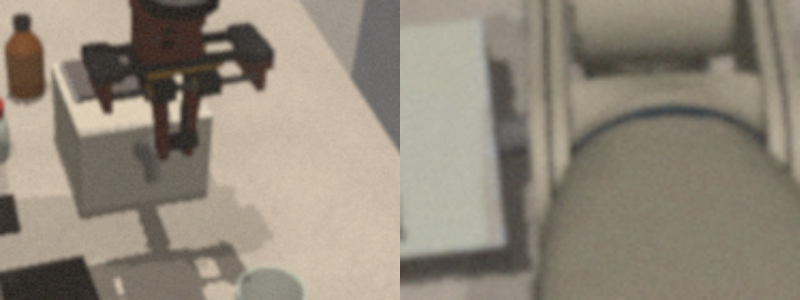

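The side crop shows the gripper at the tube mouth. The 44 N reaction points outward along the bore, and the TCP is where full insertion should put it, so the collar is seated. I'll ease off, re-grip nearer the collar (closer to the centre of mass), then draw the gauge out along the bore.

```bash
python3 -m creep '[0.0003,-0.0025,0.0022,0, 0.0006,-0.0045,0.004,0, 0.0006,-0.0045,0.004,0]'
python3 -m creep '[0,0,0,0, 0,0,0,0, 0,0,0,0]' 0.36
python3 -m creep '[-0.001,0.008,-0.0065,0, -0.002,0.016,-0.0135,0, -0.002,0.016,-0.0135,0, -0.002,0.016,-0.0135,0]'
python3 -m creep '[0,0,0,0, 0,0,0,0, 0,0,0,0, 0,0,0,0, 0,0,0,0]' 0
```

```text
t: 12.95
ee_pos: [611.9, 55.2, 140.9]
orientation: [2.063, 2.369, 0.001]
ft_force: [0.6, -0.4, -1.3]
width: 18.1
grasp_force: 30.0
t: 13.2
ee_pos: [611.5, 55.9, 140.1]
orientation: [-2.061, -2.37, 0.0]
ft_force: [0.5, 0.4, -0.4]
width: 31.0
grasp_force: 0.0
t: 13.53
ee_pos: [608.8, 72.4, 125.8]
orientation: [-2.059, -2.371, 0.002]
ft_force: [-0.0, 0.1, -0.1]
width: 32.0
grasp_force: 0.0
t: 13.95
ee_pos: [609.7, 71.5, 127.0]
orientation: [2.062, 2.37, 0.001]
ft_force: [0.6, 1.2, -1.1]
width: 17.8
grasp_force: 30.0
```

```bash
python3 -m creep '[0.0004,-0.003,0.0026,0, 0.0013,-0.0091,0.0077,0, 0.0026,-0.0182,0.0154,0, 0.004,-0.0288,0.0244,0, 0.0056,-0.0402,0.0341,0, 0.0072,-0.0515,0.0437,0, 0.0088,-0.0629,0.0534,0, 0.0104,-0.0743,0.063,0, 0.012,-0.0857,0.0727,0, 0.0136,-0.097,0.0823,0]'
python3 -m creep '[0.0016,-0.0114,0.0096,0, 0.0032,-0.0227,0.0193,0, 0.0045,-0.0318,0.027,0, 0.0055,-0.0394,0.0334,0, 0.0062,-0.044,0.0373,0, 0.0064,-0.0455,0.0386,0, 0.0064,-0.0455,0.0386,0]'
cat >> h.py <<'E'
def strip(M=(607,94,126.),yaw=8,T0=0,lo=-60,hi=200,zmin=70,w=25,zmax=400):
    im2,d2=look('top');uv,X=cloud('top',d2);y=np.radians(yaw)
    h=np.array([np.sin(y),-np.cos(y),0]);l=np.array([-h[1],h[0],0])
    S=(X-M)@h;T=(X-M)@l
    for a in range(lo,hi,15):
        q=(S>a)&(S<a+15)&(abs(T-T0)<w)&(X[:,2]>zmin)&(X[:,2]<zmax)
        if q.sum()>3:print(a,q.sum(),S[q].mean().round(1),np.median(T[q]).round(1),np.median(X[q][:,2]).round(1),np.percentile(X[q][:,2],90).round(1))
E
python3 -c "
from h import *
strip()"
```

```text
t: 14.78
ee_pos: [623.3, -26.9, 210.3]
orientation: [2.062, 2.37, 0.0]
ft_force: [-0.6, 0.2, -1.5]
width: 17.6
grasp_force: 30.0
t: 15.37
ee_pos: [629.6, -71.2, 247.9]
orientation: [-2.062, -2.37, -0.0]
ft_force: [0.1, 0.1, -0.7]
width: 18.7
grasp_force: 30.0
-60 92 -53.6 -4.3 98.5 110.0
-45 72 -37.5 -5.3 105.6 112.2
-30 75 -22.6 -5.1 117.9 125.2
-15 76 -7.6 -4.7 129.0 133.8
0 38 4.1 -1.2 120.2 125.7
30 19 39.6 -3.1 155.4 159.7
45 26 52.8 -4.3 166.7 171.7
60 26 67.6 -3.3 177.9 184.7
75 28 82.3 -4.1 191.8 197.9
90 29 97.5 -3.5 204.0 209.1
105 30 112.7 -4.0 216.9 223.0
120 22 125.4 -3.9 227.5 232.1
```

```bash
python3 -m creep '[-0.003,0.005,0.004,0, -0.010,0.015,0.01,0, -0.018,0.028,0.01,0, -0.027,0.041,0.01,0, -0.036,0.055,0.01,0, -0.045,0.068,0.01,0, -0.052,0.079,0.01,0, -0.056,0.085,0.01,0, -0.058,0.088,0.01,0]'
python3 -m creep '[0,0,-0.008,0, 0,0,-0.020,0, 0,0,-0.034,0, 0,0,-0.044,0, 0,0,-0.054,0, 0,0,-0.064,0, 0,0,-0.074,0, 0,0,-0.084,0, 0,0,-0.094,0, 0,0,-0.104,0]'
python3 -m creep '[0,0,-0.010,0, 0,0,-0.020,0, 0,0,-0.030,0, 0,0,-0.040,0, 0,0,-0.048,0, 0,0,-0.054,0, 0,0,-0.057,0, 0,0,-0.057,0]'
python3 -c "
from h import *
strip(T0=-45,lo=-120,w=20)"
```

```text
t: 16.17
ee_pos: [570.8, 18.5, 257.9]
orientation: [-2.06, -2.372, -0.0]
ft_force: [0.3, -0.4, -1.0]
width: 18.1
grasp_force: 30.0
t: 17.0
ee_pos: [571.6, 17.1, 152.8]
orientation: [-2.062, -2.37, -0.0]
ft_force: [1.2, -3.4, 1.7]
width: 17.9
grasp_force: 30.0
t: 17.67
ee_pos: [571.2, 17.1, 96.0]
orientation: [-2.061, -2.37, 0.001]
ft_force: [0.1, -1.1, -0.0]
width: 17.7
grasp_force: 30.0
-120 113 -112.6 -45.6 109.3 111.9
-105 112 -97.7 -45.5 109.6 115.8
-90 115 -82.5 -47.3 109.7 116.8
-75 112 -67.3 -46.4 109.5 117.0
-60 53 -55.5 -48.9 111.2 117.2
-45 24 -37.4 -50.2 115.3 118.0
-30 22 -22.9 -49.3 114.8 117.8
-15 25 -7.2 -50.2 114.5 118.5
0 23 8.3 -49.8 115.7 118.6
```

```bash
python3 -m creep '[0,0,0.001,0, 0,0,0.003,0, 0,0,0.006,0, 0,0,0.010,0, 0,0,0.014,0, 0,0,0.018,0, 0,0,0.022,0, 0,0,0.025,0, 0,0,0.027,0, 0,0,0.028,0]'
python3 -m creep '[-0.001,-0.003,0,0, -0.003,-0.008,0,0, -0.006,-0.016,0,0, -0.010,-0.026,0,0, -0.014,-0.038,0,0, -0.019,-0.050,0,0, -0.023,-0.062,0,0, -0.028,-0.074,0,0, -0.032,-0.086,0,0, -0.036,-0.098,0,0]'
python3 -m creep '[-0.005,-0.012,0,0, -0.009,-0.024,0,0, -0.014,-0.036,0,0, -0.018,-0.048,0,0, -0.022,-0.060,0,0, -0.027,-0.072,0,0, -0.031,-0.083,0,0, -0.034,-0.091,0,0, -0.036,-0.097,0,0, -0.0365,-0.099,0,0]'
python3 -m creep '[0,0,-0.002,0, 0,0,-0.006,0, 0,0,-0.012,0, 0,0,-0.019,0, 0,0,-0.026,0, 0,0,-0.032,0, 0,0,-0.037,0, 0,0,-0.040,0, 0,0,-0.042,0, 0,0,-0.043,0]'
python3 - <<'E'
from h import *
strip(M=(470,-3,0.),lo=-45,zmin=60,w=20,hi=200)
im,d=look('side');im2,d2=look('top')
cv2.imwrite('pics/c7.png',np.clip(np.hstack([cv2.resize(im,(400,300)),cv2.resize(im2,(400,300))])[:,:,::-1]*1.5,0,255).astype(np.uint8))
uv,X=cloud('top',d2)
k=(X[:,0]>560)&(X[:,0]<615)&(X[:,1]>235)&(X[:,1]<290)&(X[:,2]>90)&(X[:,2]<250);print('lid z',np.median(X[k][:,2]))
E
```

```text
t: 18.55
ee_pos: [571.7, 17.1, 125.2]
orientation: [2.062, 2.37, 0.001]
ft_force: [-0.1, 0.3, -1.6]
width: 17.4
grasp_force: 30.0
t: 19.38
ee_pos: [535.0, -82.4, 124.8]
orientation: [2.062, 2.37, -0.0]
ft_force: [-0.2, 0.6, -0.4]
width: 17.9
grasp_force: 30.0
t: 20.22
ee_pos: [498.7, -180.9, 124.7]
orientation: [-2.063, -2.369, 0.0]
ft_force: [-0.4, 0.9, -1.4]
width: 17.8
grasp_force: 30.0
t: 21.05
ee_pos: [499.0, -179.9, 81.4]
orientation: [-2.062, -2.37, 0.0]
ft_force: [0.3, 0.2, -1.9]
width: 17.5
grasp_force: 30.0
0 16 10.2 1.1 101.2 104.3
15 22 22.7 0.5 102.0 104.2
30 24 37.1 0.9 100.3 103.7
45 24 52.4 0.1 102.3 105.8
60 22 67.7 0.6 101.8 103.7
75 21 82.0 0.7 101.0 104.1
90 30 98.8 -0.4 101.7 391.5
105 72 112.7 2.3 378.3 394.9
120 23 128.2 0.8 99.9 101.6
135 30 144.1 2.3 100.2 182.6
150 47 154.3 1.0 104.6 112.2
lid z 116.99869213876127
```

View pics/c7.png

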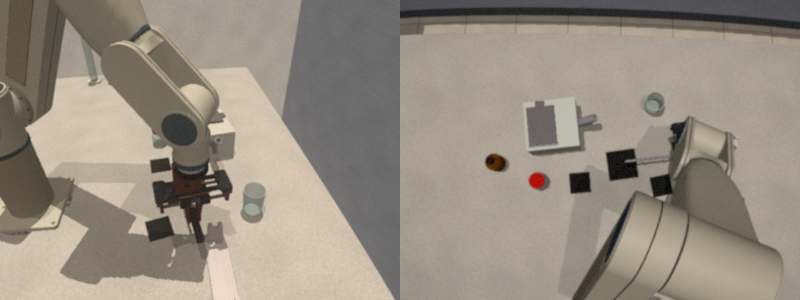

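The top view shows the rod level, with its axis about 100 mm high and the tip over the centre of the largest pad, at about (625,161) in the composite. The lid is shut and the bottle, beaker and jar are where they were. I'll let the arm settle and hand in.

```bash
python3 -m creep '[0,0,0,0, 0,0,0,0, 0,0,0,0, 0,0,0,0, 0,0,0,0, 0,0,0,0]'
python3 -c "
from h import *
strip(M=(470,-3,0.),lo=-15,zmin=60,zmax=150,w=20,hi=90)
print(ticket.close_job())"
```

```text
t: 21.7
ee_pos: [499.1, -179.9, 81.8]
orientation: [2.062, 2.37, 0.0]
ft_force: [-0.2, -0.0, -1.5]
width: 17.8
grasp_force: 30.0
0 16 10.2 1.1 101.9 105.4
15 21 22.9 0.2 102.4 105.8
30 22 36.9 1.1 102.6 106.1
45 25 52.8 0.3 101.2 104.2
60 21 67.8 0.2 102.7 105.9
75 22 81.9 0.5 101.6 105.9
the job is handed in; nothing more can be done
None
```

The job is handed in, with no verdict returned: the lid is shut, the gauge went down the tube until its collar stopped and was drawn right out, and it is held level and still, tip over the largest pad about 100 mm above the bench.

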